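# Load a sensor cassette into the bench reader and latch its clamp

### The arm

A 6-joint arm with a two-finger parallel gripper is mounted at the origin on a cart in front of the work surface, level with it; the furniture and walls round the work are solid. World frame = base frame: x ahead of the robot, y to its left, z up, the work surface at z = 0. Lengths are in m, angles in rad, forces in N, time in s.
With the tool pointing down it reaches from about 0.275 to 0.875 m from the base axis. Payload 12.5 kg.
Tool frame: the origin (TCP) lies on the centre line of the jaws, within the pads' length; the fingertips stand r.finger_overhang ahead of it and the grasp point (between the pads) lies 3 mm ahead of it (r.finger_overhang is the distance from the TCP to the fingertips, in m); z points along the fingers, y is the line along which they close (so a half turn about z gives the same grasp; the last joint's range is limited). The gripper opens to 85 mm and grips with 20 to 120 N. Pads are 22 mm wide; open, the fingers measure 114 mm over their backs; the gripper's body (76 mm by 85 mm) begins 54 mm behind the grasp point. The pads swing forward as they close: fully open they stand 13 mm farther back than shut.
Start: joints at [-1.408, 0.351, 1.652, -0, 1.139, -0.085], TCP at [0.135, -0.533, 0.253] pointing down, gripper open.
Joint ranges: [-2.75, 2.75], [-0.79, 2.1], [0.01, 2.65], [-1.57, 4.71], [0.07, 3.14], [-2.87, 2.87]. Speed limits (rad/s): [2.22, 2.22, 2.79, 3.14, 3.14, 3.14].

### API

Orientations are given as a unit quaternion [x, y, z, w].
In Python, from cell import r, optics gives the robot as it stands. The module is installed in compiled form; this text tells all that it offers. Calls block until the motion is done:
- r.move_to(position, orientation): joint-space move of the TCP to a pose.
- r.move_linear(position, rot=None, vel=0.15): straight line of the TCP; rot=None keeps the orientation; vel is the mean speed in m/s.
- r.set_joints(angles): joint-space move.
- r.set_gripper(opening, squeeze=None): opening from 0.0 (shut) to 1.0 (fully open); squeeze is the grip in N (None keeps the last); returns when the fingers have stopped.
- r.sleep(seconds).
- r.inverse_kinematics(position, orientation): joint angles nearest the present ones, or None.
- optics.get_image(name): name is "scene" or "top" or "wrist"; returns a dict with "pixels" (384x512x3 uint8, red, green, blue), "depth" (384x512 float32, m along the optical axis (not along the pixel's ray), 0 where there is no reading), "fx", "fy", "cx", "cy" (pixels), "D" ([k1, k2, p1, p2, k3] as OpenCV has them; the pictures are not rectified), "camera_from_world" (4x4, takes a point from world to camera coordinates); the wrist camera has in their place "mount" (4x4, takes a point from camera to tool coordinates, whose origin is the TCP and whose axes are the flange's). Camera axes: x right, y down, z forward; pixel columns grow to the right and rows downward; lengths in m; the calibration is good to about 2 mm. A picture is of the moment at which its call begins: read the wrist's pose just before it.
A pose or a line that the arm cannot do raises r.PlanningError and nothing moves.
- r.hand_in(): hands the job in; it is judged then, once.
Readings, each from a call of its own:
- r.current_t(): time.
- r.current_q(): joint angles.
- r.current_qvel(): joint speeds.
- r.current_effort(): joint torques, N m.
- r.current_tool_pos(): TCP position.
- r.current_ee_rot(): TCP orientation.
- r.current_contact_force(): force on the tool from outside, world axes, zero at the start.
- r.current_torque(): the same for the moment, N m.
- r.current_opening(): opening from 0.0 (shut) to 1.0 (fully open).
- r.current_finger_force(): force on a finger pad.
Only numpy, scipy, OpenCV 4.12 (cv2) and the standard library are available. Lean on these libraries where they do the work, as an engineer would, in place of code of your own. Each camera call takes 0.05 s, during which the arm holds its last target. There are 200 camera calls.

### The job

Put the loose sensor cassette into the cradle of the bench reader, narrow end towards the spring catch, gently and without forcing it, so that it drops in and sits level on the sprung contacts, and let go of it. Then swing the hinged clamp over it and press its front plate down, gently and only as hard as the catch needs (more than 18 N would bend it), until the catch snaps over it and the clamp holds the cassette fully home by itself. Leave the other things on the bench where they stand.

Things in the scene. Friction and masses are not known exactly. Their poses are not given: they have to be found in the camera images.
- cassette: Loose grey cassette, 90 g. Body 68 (x) x 44 (y) x 24 mm high, foot edges rounded 1.2 mm; its last 12 mm at -x are a tongue 28 mm wide with a black bar on top, so it fits one way only. Grip rib on top, to be gripped across y: x -16 to +24 mm, 14 mm thick, 24 to 46 mm above the underside. Origin: centre of the underside's 68 x 44 mm outline; z up.
- reader: The bench reader, fixed, white on a grey base. It stands 0 to 8 mm above the worktop on levelling feet. Origin: underside, below the cradle's middle; z up, -x to its front with the catch, +x to the clamp's hinge, +y to the side with the display. Base x -84 to +62, y -40 to +72. Cradle walls up to z 34, 14 mm thick or more, flat on top (x -50 to +58, y -37 to +37); display side up to z 37 (y 36 to 69).
- cradle (a point): Where the cassette's origin lies when fully home, 14 mm above the reader's origin; axes as the reader's. The pocket has the cassette's outline with 0.8 mm play on every side, tongue at -x. Sprung contacts carry the let-go cassette 6 mm above home, 14 mm deep in the pocket; they push up with 5 N there, 8 N at home; a rubber seal adds about 20 N over the last 2.5 mm.
- clamp_hinge (a point): The clamp's hinge axis, 41 mm above the reader's origin, 46 mm from the cradle's middle towards +x of the reader. Axes are the clamp's and turn with it: y the hinge line, -x from the hinge along the clamp to its front plate, z its outer side (up when closed).
- clamp_plate (a point): Middle of the outer face (rubber pad) of the clamp's front plate, 93 mm from the hinge along the clamp, 3.5 mm to its outer side; axes as the hinge. Push and press here. Steel bail, 5 mm thick: two arms 11 to 21 mm either side of the middle (the rib passes between), plate 80 to 106 mm from the hinge, 44 mm wide, then a thin flange to 113 mm for the catch.
- clamp (a joint): Clamp angle, rad: 0 down on its stop, 0.14 lying loosely on a cassette not yet home, 1.57 upright, to 2.1 leaning back open. Lower than 1 it sinks slowly by its weight. From 0.14 down springs resist: 2 N at the plate, 9 to 14 N from 0.05 on, snap near 0.005, then at once the hard stop. Over 18 N bends it. Latched: 0.00 to 0.02.
- catch (a joint): The spring catch, a black upright slider 24 mm wide at the reader's front (x -63 to -77 mm, top 48 mm above the reader's origin). Displacement away from the clamp, m: 0 at rest, under 0.001 once snapped over the flange, up to 0.004 while the flange forces it back.
- vial: Upright white vial with a stopper, 19 mm across, 90 mm high; a bystander. Origin: centre of the underside.
- oil_bottle: Small brown dropper bottle with a black cap, 34 mm across, 78 mm high; a bystander. Origin: centre of the underside.
- puck: Flat black oval puck, 108 x 66 x 20 mm; a bystander. Origin: centre of the underside.
There are look-alikes about, which are no part of the job. There is more than one size of the cassette; the one meant has the size given above.

How it is judged:
By the outcome, as a careful person would: the job done as asked, in the order asked, and still so for the second after the job is handed in, with the robot touching nothing.
It also fails if it takes over 72 s, if anything falls off the work surface, if the arm or the gripper's body presses on something with over 40 N, if the wrist force passes 120 N, or if a joint passes its speed limit or range.

## Working session

There is one attempt and no reset: what is moved stays moved. The work goes in short steps, each a Python script; the robot and the scene stay as the last script left them, time stands still between calls to the robot, and variables do not carry over. Pictures are saved under pics/ and viewed, at most 10 in all, crops included, and the job is handed in when it is done.

```bash
mkdir -p pics; ls
cat > h.py <<'E'
import numpy as np, cv2
from cell import r, optics
from scipy.spatial.transform import Rotation as R
def take(n):
    p=np.array(r.current_tool_pos()); q=np.array(r.current_ee_rot())
    d=optics.get_image(n)
    if n=="wrist":
        T=np.eye(4);T[:3,:3]=R.from_quat(q).as_matrix();T[:3,3]=p
        W=T@np.array(d["mount"])
    else: W=np.linalg.inv(np.array(d["camera_from_world"]))
    d["W"]=W; d["K"]=np.array([[d["fx"],0,d["cx"]],[0,d["fy"],d["cy"]],[0,0,1.]])
    return d
def save(d,f): np.savez("pics/"+f+".npz",pixels=d["pixels"],depth=d["depth"],W=d["W"],K=d["K"],D=np.array(d["D"])); cv2.imwrite("pics/"+f+".png",d["pixels"][:,:,::-1])
def load(f): return dict(np.load("pics/"+f+".npz"))
def rays(d,uv):
    n=cv2.undistortPoints(np.array(uv,float).reshape(-1,1,2),d["K"],np.array(d["D"],float)).reshape(-1,2)
    return np.c_[n,np.ones(len(n))]
def pix_z(d,uv,z):  # intersect with height z
    v=rays(d,uv)@d["W"][:3,:3].T; o=d["W"][:3,3]
    return o+v*((z-o[2])/v[:,2])[:,None]
def pix_d(d,uv):
    uv=np.array(uv).reshape(-1,2); z=d["depth"][uv[:,1].astype(int),uv[:,0].astype(int)]
    return (rays(d,uv)*z[:,None])@d["W"][:3,:3].T+d["W"][:3,3]
def cloud(d):
    h,w=d["depth"].shape; u,v=np.meshgrid(np.arange(w),np.arange(h))
    P=pix_d(d,np.c_[u.ravel(),v.ravel()]).reshape(h,w,3); P[d["depth"]<=0]=np.nan; return P
def proj(d,P):
    C=np.linalg.inv(d["W"]); 
    return cv2.projectPoints(np.array(P,float).reshape(-1,1,3),cv2.Rodrigues(C[:3,:3])[0],C[:3,3],d["K"],np.array(d["D"],float))[0].reshape(-1,2)
E
python3 - <<'E'
from h import *
for n in ("scene","top"):
    d=take(n); save(d,n); print(n,d["W"].round(3).tolist())
a=cv2.imread("pics/scene.png");b=cv2.imread("pics/top.png")
cv2.imwrite("pics/top_b.png",cv2.resize(b,(800,600)))
print(r.finger_overhang,r.current_t(),r.current_ee_rot())
E
```

```text
pics
scene [[0.96, 0.221, -0.174, 0.768], [0.281, -0.727, 0.626, -0.972], [0.012, -0.65, -0.76, 1.081], [0.0, 0.0, 0.0, 1.0]]
top [[-0.023, -0.987, 0.159, 0.384], [-0.999, 0.027, 0.021, -0.135], [-0.025, -0.159, -0.987, 0.925], [0.0, 0.0, 0.0, 1.0]]
0.022 0.1 [ 9.92335122e-01  1.23574763e-01 -2.02911489e-05 -5.32026439e-04]
```

View pics/top_b.png

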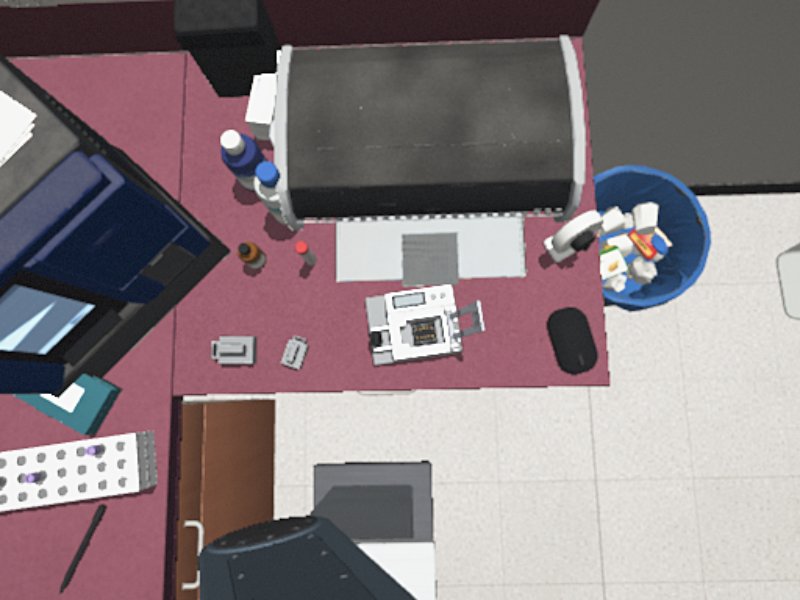

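View pics/scene.png

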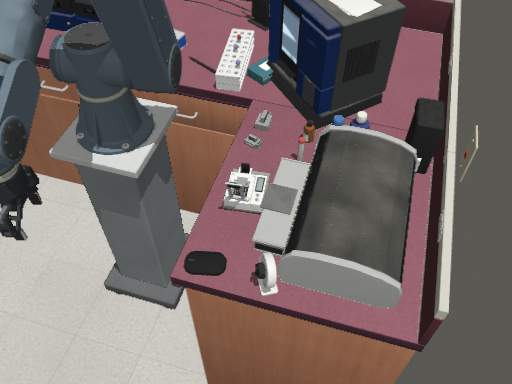

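The top view (enlarged to 800x600) shows the reader near (415,325), with its catch to the left at (377,338) and the open clamp to the right at (470,318). The large cassette is at (234,350), tongue to the left. A smaller look-alike is at (295,352). The vial is at (305,255), the bottle at (250,255) and the puck at (572,340). I'll get rough poses and then look from the wrist.

Run:
```python
from h import *
d=load("top"); s=512/800
pts=dict(cas_tl=(219,337),cas_body_tr=(255,337),cas_br=(256,364),tongue=(213,351),small=(295,352),catch=(377,338),base_tl=(366,297),base_bl=(373,363),hingeR=(458,322),clampR=(482,318),disp_tr=(453,287),vial=(302,247),bottle=(247,248))
for k,v in pts.items(): print(k,pix_d(d,[np.array(v)*s]).round(3)[0])
w=take("wrist"); print(np.array(w["mount"]).round(3).tolist(), w["K"].round(1).tolist())
# candidate view poses
for nm,c in (("cas",pix_d(d,[np.array((236,350))*s])[0]),("rd",pix_d(d,[np.array((425,325))*s])[0])):
    print(nm,c)
```

```text
cas_tl [ 0.479  0.188 -0.   ]
cas_body_tr [0.476 0.123 0.016]
cas_br [0.433 0.124 0.002]
tongue [0.454 0.187 0.027]
small [0.449 0.052 0.038]
catch [ 0.466 -0.08   0.056]
base_tl [ 0.538 -0.06   0.017]
base_bl [ 0.43  -0.069  0.001]
hingeR [ 0.492 -0.21   0.017]
clampR [ 0.48  -0.232  0.156]
disp_tr [ 0.546 -0.202  0.039]
vial [0.606 0.031 0.09 ]
bottle [0.61 0.12 0.08]
[[-0.001, -0.953, -0.303, 0.078], [1.0, -0.001, -0.0, -0.0], [-0.0, -0.303, 0.953, -0.119], [0.0, 0.0, 0.0, 1.0]] [[318.7, 0.0, 255.5], [0.0, 318.7, 189.0], [0.0, 0.0, 1.0]]
cas [0.45342762 0.14388937 0.04614152]
rd [ 0.48774422 -0.1557777   0.025524  ]
```

```bash
cat >> h.py <<'E'
def rot(yaw): # tool down, tool x at heading yaw
    c,s=np.cos(yaw),np.sin(yaw)
    return R.from_matrix(np.array([[c,s,0],[s,-c,0],[0,0,-1.]])).as_quat()
E
python3 - <<'E'
from h import *
r.move_to([0.485,-0.145,0.25],rot(np.pi/2)); save(take("wrist"),"w_rd"); print(r.current_q())
r.move_to([0.455,0.15,0.20],rot(np.pi/2)); save(take("wrist"),"w_ca"); print(r.current_t(),r.current_q())
a=[cv2.imread(f"pics/{n}.png") for n in("w_rd","w_ca")]
for n,i in zip(("w_rd","w_ca"),a): cv2.imwrite(f"pics/{n}_b.png",cv2.resize(i,(800,600),interpolation=cv2.INTER_CUBIC))
E
```

```text
[-3.83935123e-01  2.75122230e-01  1.76633093e+00 -1.30532249e-04
  1.10016465e+00 -3.82411947e-01]
3.2917 [ 2.19130243e-01  2.91217507e-01  1.88418474e+00 -1.62344470e-04
  9.65625057e-01  2.20541411e-01]
```

View pics/w_rd_b.png

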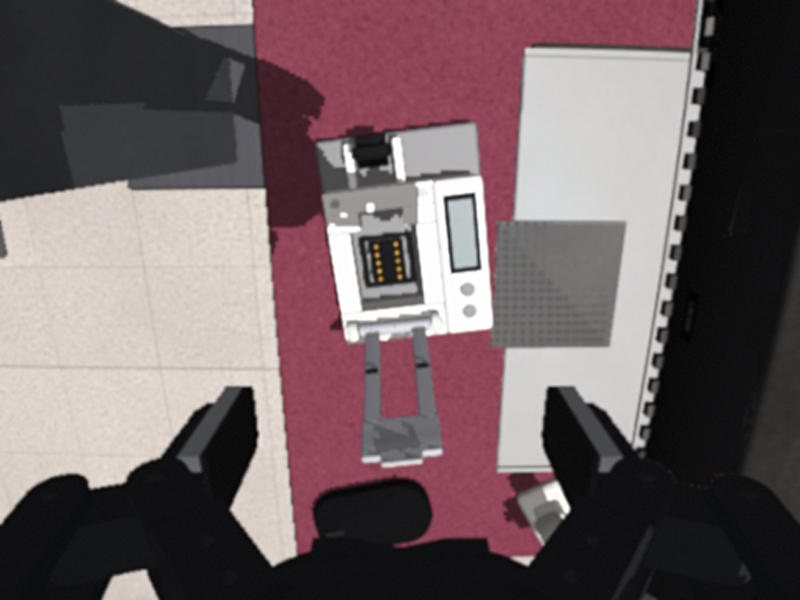

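View pics/w_ca_b.png

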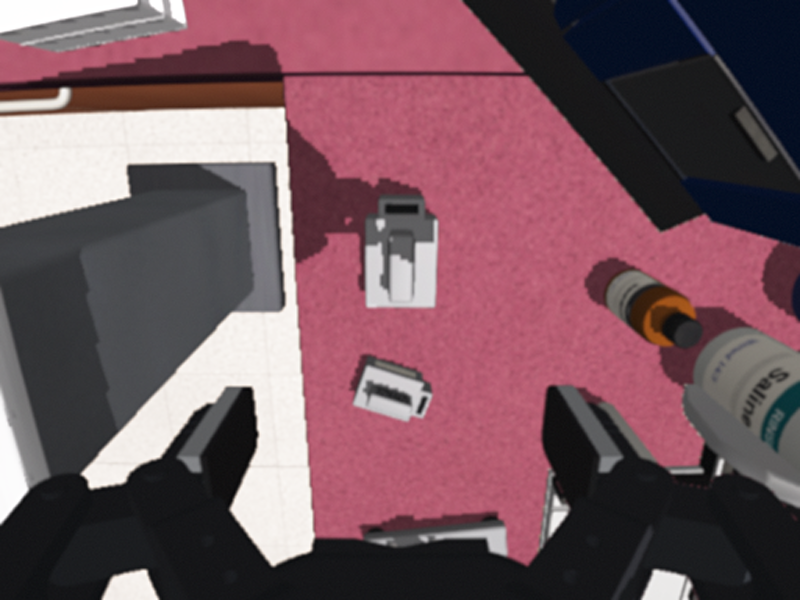

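The reader view shows the pocket at about (388,262), the catch at (371,150), the hinge bar at (395,327) and the plate at (402,440), with the clamp leaning back past upright. In the cassette view, the 68 mm cassette has its body at (400,270) and its tongue up at (402,205). The small look-alike is at (393,388).

Run:
```python
from h import *
for n,box,bands in (("w_ca",(0.40,0.52,0.08,0.22),[(0.015,0.032),(0.04,0.052)]),("top",(0.40,0.52,0.08,0.22),[(0.015,0.032),(0.04,0.052)]),
    ("w_rd",(0.41,0.58,-0.26,-0.03),[(0.004,0.023),(0.026,0.048)]),("top",(0.41,0.58,-0.26,-0.03),[(0.004,0.023),(0.026,0.048)])):
    d=load(n); P=cloud(d).reshape(-1,3); P=P[np.isfinite(P[:,0])]
    m=(P[:,0]>box[0])&(P[:,0]<box[1])&(P[:,1]>box[2])&(P[:,1]<box[3]); P=P[m]
    h=np.histogram(P[:,2],bins=np.arange(-0.01,0.17,0.003)); print(n,[(round(b,3),c) for c,b in zip(*h) if c>15])
    for lo,hi in bands:
        Q=P[(P[:,2]>lo)&(P[:,2]<hi)]; print((lo,hi),len(Q),"med z",np.median(Q[:,2]).round(4),"rect",cv2.minAreaRect((Q[:,:2]*1000).astype(np.float32)))
# plane-projected corners
d=load("w_rd");k=512/800
for t,pts,z in (("display top corners",[(434,181),(481,177),(493,330),(447,334)],.040),("display",[(444,197),(474,194),(480,270),(450,273)],.040),("base corners front",[(317,142),(474,122)],.012),("pocket corners",[(352,226),(425,222),(358,308),(424,303)],.037),("arms/plate",[(361,462),(441,456),(366,420),(437,418)],.13)):
    print(t,pix_z(d,np.array(pts)*k,z).round(4)[:,:2].tolist(), pix_d(d,np.array(pts)*k).round(4)[:,2].tolist())
```

```text
w_ca [(np.float64(-0.004), np.int64(7489)), (np.float64(-0.001), np.int64(4750)), (np.float64(0.002), np.int64(28)), (np.float64(0.005), np.int64(27)), (np.float64(0.008), np.int64(16)), (np.float64(0.011), np.int64(34)), (np.float64(0.014), np.int64(35)), (np.float64(0.02), np.int64(1359)), (np.float64(0.023), np.int64(805)), (np.float64(0.038), np.int64(37)), (np.float64(0.041), np.int64(188)), (np.float64(0.044), np.int64(509))]
(0.015, 0.032) 2204 med z 0.0227 rect ((456.1365966796875, 136.35906982421875), (113.3676986694336, 43.8724250793457), 88.7553482055664)
(0.04, 0.052) 717 med z 0.0445 rect ((456.49908447265625, 155.9115447998047), (39.6097526550293, 15.171951293945312), 89.51123046875)
top [(np.float64(-0.004), np.int64(118)), (np.float64(-0.001), np.int64(1165)), (np.float64(0.002), np.int64(688)), (np.float64(0.005), np.int64(36)), (np.float64(0.02), np.int64(16)), (np.float64(0.023), np.int64(183)), (np.float64(0.026), np.int64(118)), (np.float64(0.044), np.int64(51)), (np.float64(0.047), np.int64(40))]
(0.015, 0.032) 334 med z 0.0255 rect ((457.830078125, 155.96147155
[... 3177 characters left out ...]
, 0.048) 1979 med z 0.0423 rect ((507.5621337890625, -144.92913818359375), (144.5411376953125, 229.5054473876953), 0.05659419670701027)
display top corners [[0.5076, -0.0946], [0.5381, -0.092], [0.5516, -0.1985], [0.5189, -0.2015]] [0.029, 0.038, 0.0457, -0.0011]
display [[0.5143, -0.105], [0.534, -0.103], [0.5402, -0.1544], [0.5197, -0.1565]] [0.0403, 0.0395, 0.04, 0.0406]
base corners front [[0.4282, -0.0701], [0.5362, -0.0571]] [-0.0006, -0.0012]
pocket corners [[0.4532, -0.1245], [0.5023, -0.1219], [0.4557, -0.1828], [0.5023, -0.1792]] [0.0367, 0.0377, 0.0376, 0.0322]
arms/plate [[0.463, -0.2435], [0.5085, -0.2395], [0.4665, -0.2159], [0.5056, -0.2147]] [-0.0003, -0.0006, 0.1191, 0.1248]
```

Run:
```python
import cv2
a=cv2.imread("pics/w_rd.png")[70:305,195:325]; b=cv2.imread("pics/w_ca.png")[115:205,220:290]
a=cv2.resize(a,(332,600),interpolation=cv2.INTER_CUBIC); b=cv2.resize(b,(460,591),interpolation=cv2.INTER_CUBIC)
b=cv2.copyMakeBorder(b,0,9,0,0,0); cv2.imwrite("pics/crop1.png",cv2.hconcat([a,b]))
```

```text
(no output)
```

View pics/crop1.png

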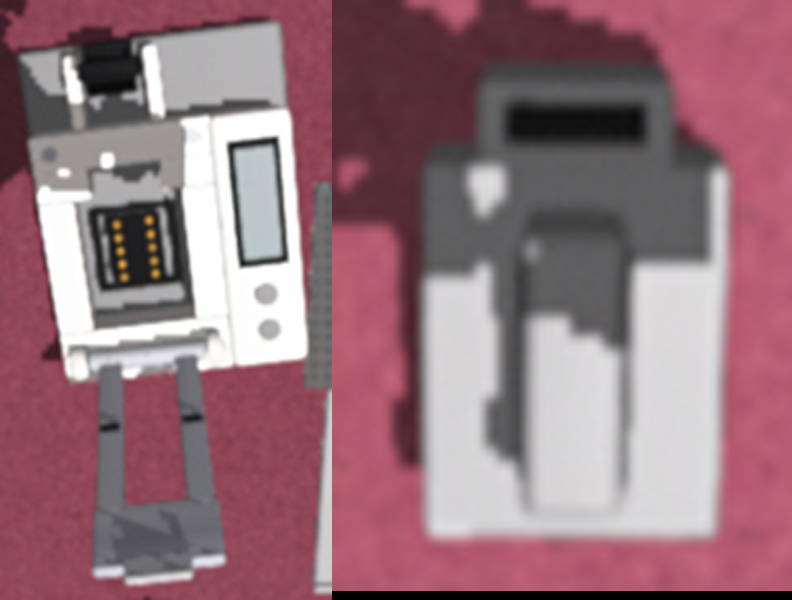

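Run:
```python
from h import *
q=rot(np.radians(89.2))
r.set_gripper(0.45,25)
r.move_to([0.4568,0.158,0.11],q)
r.move_linear([0.4568,0.158,0.049],vel=0.08)
print(r.current_tool_pos(),r.current_contact_force())
r.set_gripper(0.0,30); print(r.current_opening(),r.current_finger_force(),r.current_contact_force())
r.move_linear([0.4568,0.158,0.15],vel=0.1)
print(r.current_opening(),r.current_finger_force(),r.current_contact_force(),r.current_t(),r.current_tool_pos())
save(take("wrist"),"w_grip")
a=cv2.imread("pics/w_grip.png"); cv2.imwrite("pics/w_grip_b.png",cv2.resize(a[80:300,140:380],(654,600),interpolation=cv2.INTER_CUBIC))
```

```text
[0.45711224 0.15808837 0.04940119] [-0.87560423  0.369134    0.307514  ]
0.15600264729326063 30.950406789779663 [-6.14545345e-01  2.93011636e-03  6.85044836e+00]
0.1538662374012585 30.04158318042755 [-0.99994357  1.13918067 -0.5817497 ] 6.6667 [0.45646551 0.15792714 0.14945248]
```

View pics/w_grip_b.png

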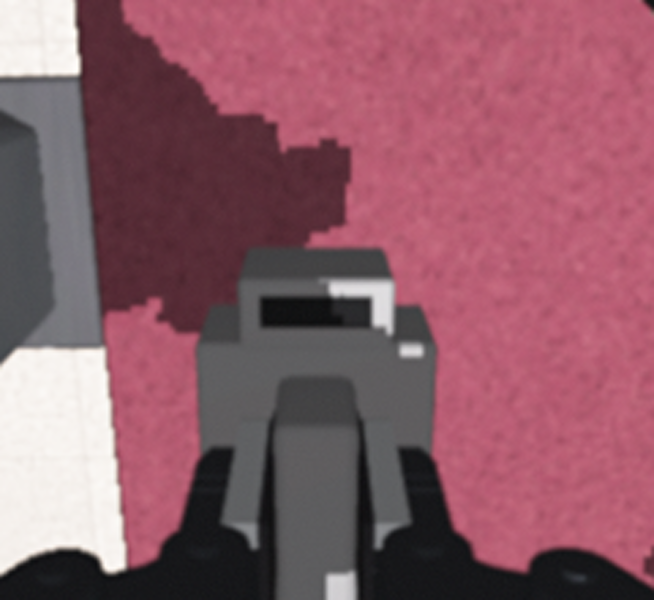

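The wrist crop shows the cassette held straight between the jaws. Its tongue's top front corners are at crop (240,280) and (393,280), and the shoulders are at (197,343) and (436,343). Next I'll hover beside the pocket with the same camera.

```bash
cat >> h.py <<'E'
def tool_z(d,uv,zt): # wrist pixels -> tool frame at tool z=zt
    M=d["mount"]; v=rays(d,uv)@M[:3,:3].T; o=M[:3,3]
    return (o+v*((zt-o[2])/v[:,2])[:,None])[:,:2]
E
python3 - <<'E'
from h import *
d=load("w_grip"); p=np.array(r.current_tool_pos()); q=r.current_ee_rot()
r.move_to([0.4217,-0.1554,0.15],rot(np.radians(96.8)))
r.move_linear([0.4217,-0.1554,0.125])
w=take("wrist"); M=np.array(w["mount"]); np.save("pics/mount.npy",M); save(w,"w_side"); print(r.current_tool_pos(),r.current_t())
d["mount"]=M
uv=np.array([(240,280),(393,280),(197,343),(436,343)])/2.725+[140,80]
print(tool_z(d,uv,0.0254).round(4).tolist())
a=cv2.imread("pics/w_side.png"); cv2.imwrite("pics/w_side_b.png",cv2.resize(a[40:265,190:490],(800,600),interpolation=cv2.INTER_CUBIC))
E
```

```text
[ 0.42199007 -0.15488316  0.12530795] 8.2833
[[0.035, -0.0128], [0.035, 0.0138], [0.0233, -0.0208], [0.0233, 0.0218]]
```

View pics/w_side_b.png

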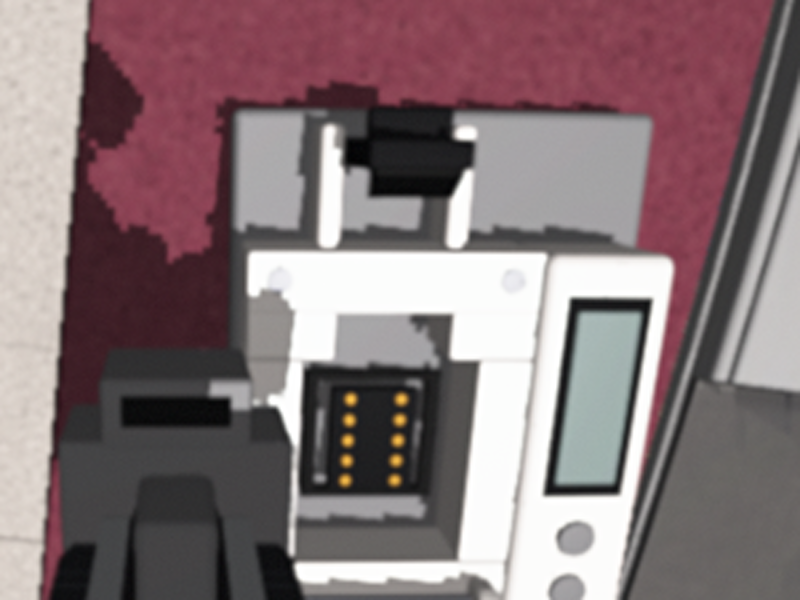

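The pocket is seen beside the held cassette. The tongue slot's front edge is at crop v=313 from u=335 to 453, the shoulders are at v=360, the right wall edge runs (478,360) to (458,560), and the outer front wall corner is at (248,250). Next I'll fit both poses in the tool frame.

```bash
cat > fit.py <<'E'
from h import *
from scipy.optimize import least_squares
M=np.load("pics/mount.npy"); Ci=np.linalg.inv(M)
def pj(d,P): return cv2.projectPoints(np.array(P,float).reshape(-1,1,3),cv2.Rodrigues(Ci[:3,:3])[0],Ci[:3,3],d["K"],d["D"])[0].reshape(-1,2)
# object frame -> tool frame: object -x = tool x, object y = tool y, z = -tool z
def place(p,P):
    P=np.array(P)/1000; B=np.c_[-P[:,0],P[:,1],-P[:,2]]
    return B@R.from_euler("z",p[3]).as_matrix().T+p[:3]
def fit(d,P,uv,x0,prior=1e9):
    f=lambda p:np.r_[(pj(d,place(p,P))-uv).ravel(),(p[2]-x0[2])/prior]
    s=least_squares(f,x0,x_scale=[.01,.01,.01,.1],loss="soft_l1"); return s.x,(pj(d,place(s.x,P))-uv).round(1)
E
python3 - <<'E'
from fit import *
g=load("w_grip"); s=load("w_side")
cp=[(-34,-14,24),(-34,14,24),(-22,-22,24),(-22,22,24),(-22,-14,24),(-22,14,24)]
uv=np.array([(240,280),(393,280),(197,343),(436,343),(240,341),(393,341)])/2.725+[140,80]
print("cassette",*fit(g,cp,uv,[0,0,.0494,0]))
print("cassette z fixed",*fit(g,cp,uv,[0,0,.0494,0],1e-5))
rp=[(-34.8,-14.8,34),(-34.8,14.8,34),(-22.8,-14.8,34),(-22.8,14.8,34),(-22.8,22.8,34),(34.8,22.8,34),(-50,-37,34),(-50,36,34)]
uv=np.array([(335,313),(453,313),(335,360),(453,360),(478,360),(458,560),(248,251),(547,252)])/2.6667+[190,40]
print("reader",*fit(s,rp,uv,[0,.055,.12,0]))
print("reader z fixed",*fit(s,rp,uv,[0,.055,.12,0],1e-5))
for n,pts in (("wall",[(400,275),(500,450),(520,330)]),("display",[(610,280),(540,550)]),("table",[(600,50),(300,50),(150,130)]),("base",[(560,180),(270,150)])):
    i=np.array(pts)/2.6667+[190,40]; print(n,pix_d(s,i).round(4).tolist())
tq=np.array(r.current_tool_pos()); print(tq)
E
```

```text
cassette [-0.0005473   0.00050427  0.05472286  0.00038385] [[-0.4 -0.1]
 [ 0.4 -0.1]
 [ 0.1 -0.3]
 [-0.2 -0.3]
 [ 0.2  0.4]
 [-0.2  0.4]]
cassette z fixed [0.00127939 0.00049525 0.04940013 0.0004364 ] [[-1.5 -0.6]
 [ 1.5 -0.6]
 [-1.4  0. ]
 [ 1.4  0. ]
 [-0.8  0.8]
 [ 0.8  0.8]]
reader [-0.00057824  0.05520512  0.1214254  -0.00244744] [[ 0.5 -0.1]
 [ 0.5 -0.1]
 [-0.4 -0.2]
 [-1.2 -0.3]
 [ 1.1 -0.3]
 [ 0.   0.7]
 [ 0.2  0.2]
 [-0.9  0.1]]
reader z fixed [-0.00026234  0.05482176  0.12000004 -0.00182688] [[ 0.4 -0.1]
 [ 0.6 -0.1]
 [-0.6 -0.1]
 [-1.  -0.1]
 [ 1.3 -0.1]
 [ 0.2  1.3]
 [-0.2 -0.1]
 [-0.5 -0. ]]
wall [[0.4716, -0.1045, 0.0369], [0.5076, -0.1471, 0.0359], [0.5048, -0.1145, 0.0367]]
display [[0.5222, -0.0986, 0.0413], [0.5235, -0.1726, 0.0405]]
table [[0.5262, -0.0409, -0.0017], [0.4436, -0.0524, -0.0007], [0.4056, -0.0782, -0.0014]]
base [[0.5154, -0.0769, 0.0155], [0.4376, -0.0793, 0.0156]]
[ 0.42199007 -0.15488316  0.12530795]
```

Run:
```python
from fit import *
for n,o,k,pts in (("w_grip",(140,80),2.725,[(220,390),(410,390),(250,290),(390,290),(316,335),(300,450),(320,440),(330,500)]),("w_side",(190,40),2.6667,[(85,470),(265,450),(110,400),(240,400),(175,500)])):
    d=load(n); uv=np.array(pts)/k+o; z=d["depth"][uv[:,1].astype(int),uv[:,0].astype(int)]
    P=(rays(d,uv)*z[:,None])@M[:3,:3].T+M[:3,3]; print(n,P.round(4).tolist())
```

```text
w_grip [[0.0135, -0.0172, 0.0269], [0.0139, 0.0175, 0.026], [0.0329, -0.0112, 0.0262], [0.0328, 0.0134, 0.0265], [0.0245, 0.0004, 0.0263], [0.0128, -0.0022, 0.0049], [0.0151, 0.001, 0.0039], [0.0039, 0.0027, 0.0045]]
w_side [[0.0178, -0.0163, 0.0255], [0.0215, 0.0168, 0.0261], [0.0309, -0.0115, 0.0269], [0.0306, 0.0121, 0.0278], [0.0171, 0.0003, 0.0138]]
```

```bash
cat > ins.py <<'E'
from fit import *
yaw=np.radians(96.94); tx=np.array([np.cos(np.radians(96.8)),np.sin(np.radians(96.8)),0]); ty=np.array([tx[1],-tx[0],0])
base=np.array([0.42199,-0.15488,0])+(-.0022)*tx+.055*ty
def at(dx,dy,z): return base+dx*tx+dy*ty+[0,0,z]
E
python3 - <<'E'
from ins import *
r.move_linear(at(0,0,.125),rot(yaw),vel=.1); r.move_linear(at(0,0,.092),vel=.06); r.sleep(.2)
f0=np.array(r.current_contact_force()); print("base",base,f0)
def force(): 
    f=np.array(r.current_contact_force())-f0; return np.array([f@tx,f@ty,f[2]]).round(1)
def down(dx,dy,z0,z1):
    z=z0
    while z>z1:
        z-=.001; r.move_linear(at(dx,dy,z),vel=.02); f=force(); 
        if f[2]>3: break
    print((dx,dy),round(z,4),np.array(r.current_tool_pos())[2].round(4),f); return z
for dx,dy in [(0,0),(.001,0),(-.001,0),(.002,0),(-.002,0)]:
    z=down(dx,dy,.0905,.0755)
    if z<.082: break
    r.move_linear(at(dx,dy,.0905),vel=.03)
print(r.current_t(),force(),r.current_opening())
E
```

```text
base [ 0.47686359 -0.15055231  0.        ] [ 0.0371183  -0.13542623 -0.12856562]
(0, 0) 0.0755 0.0753 [ 6.3  1.3 -0.4]
13.6583 [ 6.3  1.3 -0.4] 0.14906780925153115
```

Run:
```python
from ins import *
def force():
    f=np.array(r.current_contact_force())-[.04,-.14,-.13]; return np.array([f@tx,f@ty,f[2]]).round(1)
dx=0; dy=0
for _ in range(6):
    f=force(); 
    if abs(f[0])<1.5 and abs(f[1])<1.5: break
    if abs(f[0])>=1.5: dx+=.0003*np.sign(f[0])
    if abs(f[1])>=1.5: dy+=.0003*np.sign(f[1])
    r.move_linear(at(dx,dy,.0755),vel=.02); r.sleep(.1)
print(dx,dy,force())
z=.0755
while z>.0715:
    z-=.0007; r.move_linear(at(dx,dy,z),vel=.02); f=force(); print(round(z,4),f)
    if f[2]>2.5: break
np.save("pics/dxy.npy",[dx,dy,z]); print(r.current_t())
```

```text
0.0009 0 [-1.  -1.2 -0.2]
0.0748 [ 0.2 -1.2 -0.9]
0.0741 [ 0.  -1.  -1.8]
0.0734 [ 1.4 -3.1  4.4]
15.4583
```

Run:
```python
from ins import *
dx,dy,z=np.load("pics/dxy.npy")
r.set_gripper(0.4); r.sleep(.3); print(r.current_contact_force(),r.current_opening())
r.move_linear(at(dx,dy,z+.03),vel=.06); r.move_linear(at(dx,dy,.22),vel=.2)
w=take("wrist"); save(w,"w_seat"); print(r.current_t())
a=cv2.imread("pics/w_seat.png"); cv2.imwrite("pics/w_seat_b.png",cv2.resize(a[80:320,180:360],(450,600),interpolation=cv2.INTER_CUBIC))
o=at(dx+.0013,dy,.0043); ex=-tx; ey=ty
for n in("w_rd","w_seat"):
    P=cloud(load(n)).reshape(-1,3); P=P[np.isfinite(P[:,0])]-o; P=np.c_[P@ex,P@ey,P[:,2]+.0013]*1000
    A=P[(abs(P[:,1])<24)&(P[:,2]>70)&(P[:,2]<150)&(P[:,0]>20)&(P[:,0]<110)]
    k=np.polyfit(A[:,2],A[:,0],1); print(n,len(A),"x at z41,z134",np.polyval(k,[41,134]),"theta",np.pi/2+np.arctan(k[0]),A[:,2].max(),A[A[:,2]>120][:,1].min(),A[A[:,2]>120][:,1].max())
    C=P[(abs(P[:,1])<21)&(P[:,0]>-34)&(P[:,0]<34)&(P[:,2]>30)]
    for nm,m in (("rib",C[:,2]>58),("body",(abs(C[:,1])>9)&(abs(C[:,0])<28)&(C[:,2]>39)&(C[:,2]<50))):
        B=C[m]
        if len(B)>20: print(nm,len(B),np.median(B,0).round(1),B.min(0).round(1),B.max(0).round(1),"plane",np.linalg.lstsq(np.c_[B[:,:2],np.ones(len(B))],B[:,2],rcond=None)[0].round(3))
```

```text
[ 0.33034806 -0.10528496  0.40560398] 0.3993315982712952
17.525
w_rd 2360 x at z41,z134 [44.2783688  76.82066998] theta 1.90739739549444 149.92811224151336 -22.428409374745275 21.694025039567254
rib 6870 [-14.5  -2.3 306.4] [-24.5 -21.  294.8] [ -9.9  21.  318.4] plane [-1.28400e+00  2.82000e-01  2.85241e+02]
w_seat 3076 x at z41,z134 [44.73667317 76.76355916] theta 1.9024513536757828 149.71706791380493 -22.724805777087376 21.86356748547333
rib 12955 [-11.2   0.6 270.5] [-20.2 -21.   58. ] [ 23.4  21.  287.1] plane [-4.55000e+00 -3.90000e-02  1.99877e+02]
body 1360 [ 0.5  9.1 43.9] [-27.9 -21.   41.7] [27.9 21.  46.3] plane [ 1.0000e-03 -3.0000e-03  4.3908e+01]
```

View pics/w_seat_b.png

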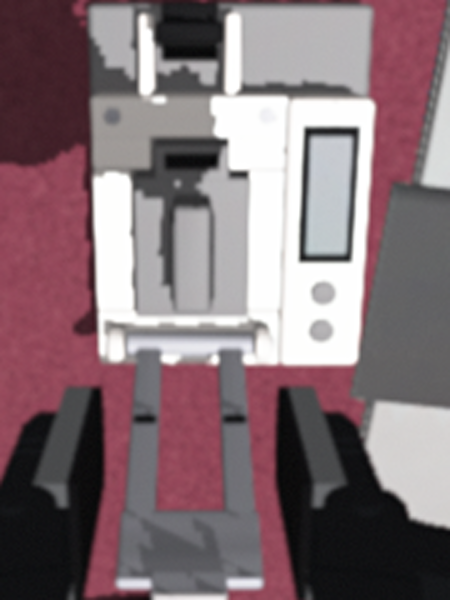

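The cassette is seated level: its top plane is at z 43.9 mm with zero slope, and the tongue is in its slot at crop (190,160). The clamp leans back at about 1.90 rad. Next I'll swing it over with shut, tilted fingers.

```bash
cat >> ins.py <<'E'
dx_,dy_,z_=np.load("pics/dxy.npy"); o=at(dx_+.0013,dy_,.0043); ex=-tx; ey=ty; ez=np.array([0,0,1.])
RD=R.from_matrix(np.c_[ex,ey,ez])
Q0=R.from_quat(rot(np.radians(96.8)))
def Q(al): return Q0*R.from_euler("y",al)
def tcp(c,al,lead): # c: reader-frame mm point for the tool point `lead`
    return o+RD.apply(np.array(c)/1000.)-Q(al).apply(lead)
def face(th,n=0,rad=93): return [46-rad*np.cos(th)+(3.5+n)*np.sin(th),0,41+rad*np.sin(th)+(3.5+n)*np.cos(th)]
LEAD=np.array([.011,0,.022]); TIP=np.array([0,0,.022])
E
python3 - <<'E'
from ins import *
P=cloud(load("top")).reshape(-1,3)
m=(P[:,0]>.42)&(P[:,0]<.56)&(P[:,1]>-.38)&(P[:,1]<-.215)&(P[:,2]>.06); print("obst",P[m][::5].round(3).tolist()[:12])
al=np.radians(30)
s0=tcp(face(1.95,25),al,LEAD); up=s0+[0,0,.09]
print(s0,up,r.inverse_kinematics(up,Q(al).as_quat()),r.inverse_kinematics(s0,Q(al).as_quat()),r.inverse_kinematics(tcp(face(.7),al,LEAD),Q(al).as_quat()))
E
```

```text
obst [[0.509, -0.225, 0.136], [0.507, -0.223, 0.137], [0.506, -0.22, 0.127], [0.503, -0.228, 0.146], [0.504, -0.222, 0.128], [0.501, -0.231, 0.145], [0.5, -0.223, 0.133], [0.501, -0.216, 0.112], [0.498, -0.225, 0.137], [0.499, -0.216, 0.113], [0.496, -0.225, 0.136], [0.497, -0.216, 0.114]]
[ 0.49169114 -0.27489984  0.13469566] [ 0.49169114 -0.27489984  0.22469566] [-0.73582079  0.57927198  1.45318066  0.3349027   1.52266633 -0.94154454] [-0.73582079  0.68916335  1.50836288  0.34186018  1.36691367 -0.99672473] [-0.58109329  0.58572028  1.75154337  0.42407986  1.19319008 -0.93622138]
```

Run:
```python
from ins import *
al=np.radians(30); q=Q(al).as_quat()
r.set_gripper(0.0,20)
p=np.array(r.current_tool_pos()); r.move_linear(p+[0,0,.03],vel=.2)
s0=tcp(face(1.95,25),al,LEAD)
r.move_to(s0+[0,0,.11],q); r.move_linear(s0,vel=.15); r.sleep(.2)
f0=np.array(r.current_contact_force()); print(r.current_t())
for th in np.arange(1.95,.69,-.125):
    r.move_linear(tcp(face(th),al,LEAD),vel=.09)
    f=np.array(r.current_contact_force())-f0; print(round(th,2),RD.inv().apply(f).round(1))
    if np.linalg.norm(f)>12: break
print(r.current_t())
p=np.array(r.current_tool_pos()); r.move_linear(p+RD.apply([.02,0,.06]),vel=.15)
r.move_linear(tcp([-46,0,120],0,TIP),Q(0).as_quat(),vel=.15); r.sleep(.3)
w=take("wrist"); save(w,"w_cl"); s=take("top"); save(s,"t_cl"); print(r.current_t(),r.current_tool_pos())
P=cloud(w).reshape(-1,3); P=P[np.isfinite(P[:,0])]-o; P=np.c_[P@ex,P@ey,P[:,2]+.0013]*1000
A=P[(abs(P[:,1])<21)&(abs(P[:,1])>12)&(P[:,2]>46)&(P[:,2]<150)&(P[:,0]<40)&(P[:,0]>-75)]
print(len(A)); 
if len(A)>30: k=np.polyfit(A[:,0],A[:,2],1); print("theta",-np.arctan(k[0]),np.polyval(k,[46,-47]))
```

```text
19.9
1.95 [-0.1  0.   0.9]
1.82 [-0.3  0.3  0.6]
1.7 [0.4 0.3 1.2]
1.58 [0.9 0.2 1.3]
1.45 [0.4 0.5 0.6]
1.32 [ 0.3 -0.3  1. ]
1.2 [-0.3  0.1  1.1]
1.08 [1.1 0.5 1.6]
0.95 [0.7 0.3 1.6]
0.82 [ 0.2 -0.   1.4]
0.7 [ 0.5 -0.2  0.3]
23.1583
24.8667 [ 0.47118157 -0.10310382  0.14628894]
1194
theta 0.9284210160840405 [-28.39017604  95.90109246]
```

Run:
```python
from ins import *
r.sleep(1.0); w=take("wrist"); save(w,"w_cl2"); print(r.current_t())
cv2.imwrite("pics/w_cl2_b.png",cv2.resize(w["pixels"][:,:,::-1],(640,480)))
P=cloud(w); 
Pr=(P-o); Pr=np.stack([Pr@ex,Pr@ey,Pr[...,2]+.0013],-1)*1000
m=(abs(Pr[...,1])<22)&(Pr[...,2]>46)&(Pr[...,2]<110)&(Pr[...,0]<45)&(Pr[...,0]>-110)
A=Pr[m]; 
for b in range(-110,45,10):
    B=A[(A[:,0]>=b)&(A[:,0]<b+10)]
    if len(B): print(b,len(B),np.percentile(B[:,2],[5,50,95]).round(1))
```

```text
25.9167
-80 361 [46.6 47.7 48.9]
-70 45 [46.1 46.7 47.7]
-60 825 [81.  82.9 85.1]
-50 878 [81.2 83.3 85.1]
-40 566 [76.8 79.5 81.3]
-30 157 [72.9 75.4 76.9]
-20 11 [68.5 69.7 72.9]
```

View pics/w_cl2_b.png

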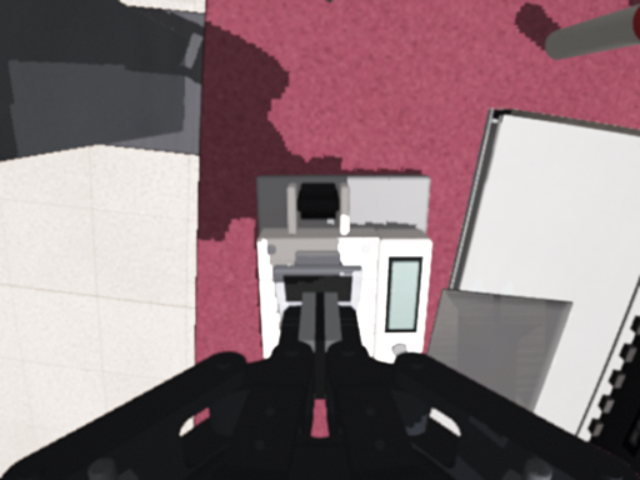

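The plate lies at z 75–83 mm, about 0.42 rad, and is still sinking. The catch is at (318,200) in front of it. Next I'll descend and press with force monitoring.

Run:
```python
from ins import *
X=-46
r.sleep(1.5); r.move_linear(tcp([X,0,75],0,TIP),vel=.1); r.sleep(.6)
f0=np.array(r.current_contact_force()); print(r.current_t(),f0)
z=75.; log=[]; pk=0; end="floor"
def F(): return (np.array(r.current_contact_force())-f0)
while z>43.5:
    z-= 1. if z>60 else (.5 if z>50.5 else .15)
    r.move_linear(tcp([X,0,z],0,TIP),vel=.02 if z>50.5 else .01)
    f=F(); zt=(r.current_tool_pos()[2]-.022-o[2])*1000; log.append((round(z,2),round(zt,2),round(f[2],1)))
    if f[2]>15.5: end="limit"; break
    if pk>7 and f[2]<pk-3: end="drop"; break
    pk=max(pk,f[2])
print(end,r.current_t(),F().round(1)); print([l for l in log if l[2]>.8 or l[0]<46][-70:])
```

```text
28.6167 [0.5098016  0.50839292 0.10598041]
drop 44.1167 [-1.9  4.3  9.7]
[(63.0, np.float64(63.0), np.float64(1.0)), (62.0, np.float64(61.98), np.float64(1.0)), (59.0, np.float64(58.97), np.float64(1.0)), (58.0, np.float64(57.96), np.float64(0.9)), (57.0, np.float64(56.98), np.float64(1.3)), (56.5, np.float64(56.46), np.float64(1.8)), (55.5, np.float64(55.47), np.float64(1.4)), (55.0, np.float64(54.94), np.float64(0.9)), (54.5, np.float64(54.49), np.float64(1.1)), (54.0, np.float64(53.99), np.float64(1.3)), (53.0, np.float64(52.97), np.float64(1.9)), (52.5, np.float64(52.49), np.float64(2.2)), (51.5, np.float64(51.49), np.float64(1.7)), (51.0, np.float64(51.01), np.float64(2.4)), (50.5, np.float64(50.59), np.float64(5.0)), (50.35, np.float64(50.46), np.float64(5.6)), (50.2, np.float64(50.34), np.float64(5.0)), (50.05, np.float64(50.18), np.float64(6.5)), (49.9, np.float64(50.04), np.float64(6.0)), (49.75, np.float64(49.91), np.float64(6.2)), (49.6, np.float64(49.77), np.float64(6.0)), (49.45, np.float64(49.63), np.float64(6.7)), (49.3, np.float64(49.5), np.float64(7.9)), (49.15, np.f
[... 185 characters left out ...]
48.79), np.float64(7.8)), (48.4, np.float64(48.65), np.float64(8.4)), (48.25, np.float64(48.53), np.float64(8.3)), (48.1, np.float64(48.39), np.float64(9.7)), (47.95, np.float64(48.25), np.float64(8.6)), (47.8, np.float64(48.15), np.float64(10.3)), (47.65, np.float64(47.99), np.float64(9.4)), (47.5, np.float64(47.84), np.float64(9.9)), (47.35, np.float64(47.73), np.float64(10.3)), (47.2, np.float64(47.62), np.float64(10.5)), (47.05, np.float64(47.46), np.float64(11.4)), (46.9, np.float64(47.32), np.float64(12.7)), (46.75, np.float64(47.22), np.float64(12.5)), (46.6, np.float64(47.03), np.float64(12.8)), (46.45, np.float64(46.79), np.float64(10.7)), (46.3, np.float64(46.63), np.float64(9.7))]
```

Run:
```python
from ins import *
f0=np.array([.51,.51,.106]); z=46.3; log=[]; X=-46; mn=99
def F(): return (np.array(r.current_contact_force())-f0)
while z>42.5 and r.current_t()<56:
    z-=.2; r.move_linear(tcp([X,0,z],0,TIP),vel=.015); f=F()
    log.append((round(z,2),round((r.current_tool_pos()[2]-.022-o[2])*1000,2),*f.round(1).tolist()))
    mn=min(mn,f[2])
    if f[2]>14.8 or mn<4 or f[2]>mn+4: break
w=take("wrist"); save(w,"w_pr"); print(log,r.current_t())
```

```text
[(46.1, np.float64(46.45), -1.7, 4.7, 9.8), (45.9, np.float64(46.24), -1.6, 4.8, 10.2), (45.7, np.float64(46.02), -1.3, 5.0, 10.1), (45.5, np.float64(45.83), -2.0, 5.7, 10.5), (45.3, np.float64(45.61), -1.7, 5.8, 9.9), (45.1, np.float64(45.41), -2.8, 6.0, 9.1), (44.9, np.float64(45.21), -1.9, 5.6, 10.1), (44.7, np.float64(45.01), -1.9, 5.8, 9.3), (44.5, np.float64(44.85), -2.2, 6.4, 10.6), (44.3, np.float64(44.7), -2.6, 5.7, 10.9), (44.1, np.float64(44.52), -2.5, 6.6, 11.7), (43.9, np.float64(44.44), -2.4, 6.8, 14.2)] 47.1667
```

Run:
```python
from ins import *
r.move_linear(tcp([-46,0,50],0,TIP),vel=.03); print(r.current_contact_force())
r.move_linear(tcp([-46,0,75],0,TIP),vel=.1); r.move_linear(tcp([-20,0,130],0,TIP),vel=.15); 
w=take("wrist"); save(w,"w_ck"); print(r.current_t())
Pr=cloud(w)-o; Pr=np.stack([Pr@ex,Pr@ey,Pr[...,2]+.0013],-1)*1000
for a,b in((-58,-50),(-50,-42),(-42,-36)):
    m=(abs(Pr[...,1])<15)&(Pr[...,0]>a)&(Pr[...,0]<b)&(Pr[...,2]<80); print(a,m.sum(),np.median(Pr[m],0).round(1))
m=(abs(Pr[...,1])<30)&(Pr[...,0]<-55)&(Pr[...,0]>-85)&(Pr[...,2]>44)&(Pr[...,2]<60); print("catch",np.median(Pr[m],0),Pr[m].min(0),Pr[m].max(0))
a=w["pixels"][:,:,::-1]; cv2.imwrite("pics/w_ck_b.png",cv2.resize(a[100:300,150:400],(750,600),interpolation=cv2.INTER_CUBIC))
```

```text
[ 0.75798848 -0.00946073  0.78800932]
48.525
-58 474 [-54.3   0.3  45.1]
-50 442 [-46.   -0.   45.1]
-42 317 [-39.2  -0.   45. ]
catch [-68.20719986  -0.72319691  46.37803567] [-77.19286446 -22.39017208  44.0043284 ] [-55.01151071  20.89843742  49.75057676]
```

View pics/w_ck_b.png

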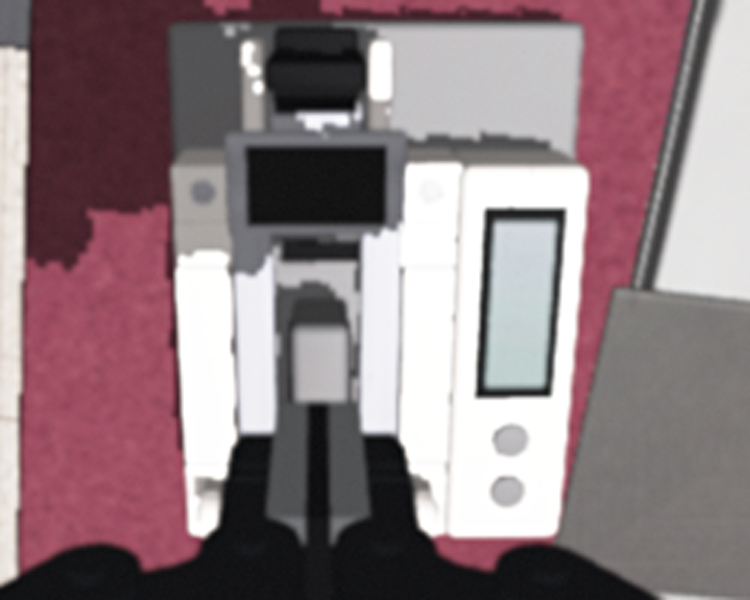

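The clamp stays flat at z 45 mm after release (plate at crop (315,185)), with its flange under the catch at (315,85). It is latched, so I'm handing in.

Run:
```python
from h import *
p=np.array(r.current_tool_pos()); r.move_linear(p+[0,0,.08],vel=.15); print(r.current_t(),r.hand_in())
```

```text
the job is handed in; nothing more can be done
49.2 None
```

The cassette sits level in the cradle and the clamp is down and held by the catch. The highest press force I read was 14.2 N, and I handed the job in at 49.2 s with the arm clear; the hand-in returned no verdict.

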